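Pull-test the chuck of a surgical drill handpiece

TASK

Check that the clamped drill's chuck grips: take the blue pull gauge from the steel tray, lay it level in the two white rests of the test stand with its claw down over the brass button of the test mandrel. Then take it by its orange pull grip and draw the sprung rod straight out until the mouth of the case stands in the green band, hold it there for a good second without pulling into the red, and ease the rod gently back home, never letting it snap. Leave the gauge hooked and level in the rests for the next drill, and do not disturb the things lying around.

Things in the scene. Friction and masses are not known exactly. Their poses are not given: they have to be found in the camera images.
- gauge: Loose pull gauge, 194 mm long, 0.25 kg: blue case 110 x 34 x 34 mm, steel claw at one end, sprung rod with orange grip at the other. Origin: centre of the case's underside; x along the gauge from orange grip towards claw, z up as it lies. Case spans x -55 to +55; the gauge's axis is at z = 17 mm. Carry it by the case, gripped across its width near the origin.
- claw (a point): Middle of the claw's pocket: x = +64, z = +17 mm in the gauge. The claw is a roof (x 55 to 79, underside z = 28 mm) with a front fork of two prongs (x 73 to 79, slot 14 mm wide, open downwards). The pocket between fork and case is 18 mm long (x 55 to 73), open below and at the sides.
- grip (a point): Middle of the orange grip, on the gauge's axis, 90 mm behind the gauge's origin when the rod is home. A round barrel 24 mm across, 38 mm long along the axis, with a 32 mm flange at its outer end; 16 mm of bare rod shows between it and the case at home. Take it from above, fingers closing across the axis.
- pull_rod (a joint): How far the rod is drawn out of the case, along the gauge's -x, in m: 0 home, stop at 0.045. A spring draws it home: 2.1 N plus 0.35 N per mm (11.5 N at 27 mm). What comes out of the case is white with thin black rings for 22 mm, then green to 32 mm, then red: the case's mouth stands in the green band at 22 to 32 mm.
- stand: Fixed test stand; base plate 345 x 110 x 10 mm (x -122 to +223). Origin: on the table under the pull axis; x along that axis from the gauge rests towards the clamped black drill (clamps x 106 to 194, 83 mm high); axis at z = 57 mm. Two white U rests for the case, 16 mm long, at x = -4 and -86: floor z = 40, 40 mm wide inside, flared cheek tips z = 59; the space between them is free for fingers.
- button (a point): Centre of the brass button: x = +20, z = 57 mm in the stand, on the pull axis. Button 24 mm across, 8 mm thick along the axis. It goes into the claw's pocket from below; the gauge's x then points as the stand's x. With the button in mid pocket the gauge can slide about 5 mm either way before the claw pulls on it.
- tray: Fixed shallow steel tray 250 x 140 mm, floor 3 mm thick, rim 14 mm high, in which the gauge lies at the start, about along the tray's x. Origin: centre of its underside.
- bowl: Bystander: loose steel bowl, 92 mm across, 40 mm high. Origin: centre of its underside.
- screwdriver: Bystander: loose screwdriver 190 mm long, lying. Origin near its middle.
- bone_cap: Bystander: loose cream practice skull cap, a dome 96 mm across and 44 mm high. Origin: centre of its underside.
- mandrel: Steel test mandrel gripped by the drill's chuck, with the brass button on its end; fixed. Its neck, 8 mm across and free for 32 mm behind (+x of) the button, goes into the fork's slot. Origin and axes as the stand's.
There are look-alikes about, which are no part of the job. There is more than one size of the gauge; the job needs the middle-sized.

How it is judged (in metres and radians):
On the way, in this order (a step that is already met when the one before it is completed fails the run):
1. the gauge lies level in the rests with the button in its claw, let go, rod home (distance between claw and button below 0.01 m and angle between gauge's own z axis and vertical below 0.1 rad and contact force between gauge and the fingers below 0.1 N and value of joint pull_rod below 0.003 m), for 0.2 s.
2. the rod is drawn so that the case's mouth stands in the green band (21 to 33 mm), with the claw pulling on the mandrel, held 0.8 s (value of joint pull_rod between 0.021 and 0.033 m and contact force between gauge and mandrel above 5 N and distance between claw and button below 0.011 m), for 0.8 s.
At the end, for the whole second after the job is handed in: The gauge lies at rest, level (within 0.1 rad) in the stand's rests with the button in its claw (pocket middle within 11 mm of the button's centre), its rod home (within 3 mm), and the bowl, screwdriver and skull cap are within 30 mm of where they began (value of joint pull_rod below 0.003 m and distance between claw and button below 0.011 m and angle between gauge's own z axis and vertical below 0.1 rad and linear speed of gauge below 0.02 m/s and distance of each of bowl, screwdriver, bone_cap from where it was at the start of the episode below 0.03 m); the robot touches nothing.
It fails at once if the rod is pulled well into the red (beyond 36 mm) (value of joint pull_rod above 0.036 m).
It fails at once if the rod snaps back (faster than 0.25 m/s) (velocity of joint pull_rod below -0.25 m/s).
It fails at once if a bystander is knocked away (moved over 30 mm) (distance of any of bowl, screwdriver, bone_cap from where it was at the start of the episode above 0.03 m).
It also fails if it takes over 48 s, if anything falls off the work surface, if the arm or the gripper's body presses on something with over 40 N, if the wrist force passes 120 N, or if a joint passes its speed limit or range.

ROBOT

A 6-joint arm with a two-finger parallel gripper is mounted at the origin on the work surface. World frame = base frame: x ahead of the robot, y to its left, z up, the work surface at z = 0. Lengths are in m, angles in degrees, forces in N, time in s.
With the tool pointing down it reaches from about 0.375 to 0.9 m from the base axis. Payload 3.1 kg.
Tool frame: the origin (TCP) lies on the front face of the gripper's body, between the roots of the fingers; the fingertips stand 70 mm ahead of it and the grasp point (between the pads) lies 51 mm ahead of it (bot.tip_extent is the distance from the TCP to the fingertips, in m); z points along the fingers, x is the direction in which the jaws open and shut, and the axes are right-handed (so a half turn about z gives the same grasp; the last joint's range is limited). The gripper opens to 87 mm and grips with 3 to 60 N. Pads are 19 mm wide; open, the fingers measure 117 mm over their backs; the gripper's body (75 mm by 190 mm) begins 51 mm behind the grasp point.
Start: joints at [57.439, 30.224, 82.088, -0, 67.689, -10.227], TCP at [0.237, 0.578, 0.292] pointing down, gripper open.
Joint ranges: [-176.69, 176.69], [-43.24, 126.21], [12.49, 139.97], [-82, 262], [0, 151.66], [-163.58, 163.58]. Speed limits (degrees/s): [159.86, 159.86, 180, 180, 180, 180].

INTERFACE

Orientations are given as a 3x3 rotation matrix whose columns are the frame's x, y, z axes.
In Python, from rig import bot, viewer, ticket gives the robot as it stands. The module is installed in compiled form; this text tells all that it offers.
- The arm moves only by the tool arm_command, never from a script. Its argument "targets" is a list of rows, each an object with "rot": the turn, a rotation vector about the tool's x, y, z in degrees, a list of three; "offset": the shift along the tool's x, y, z in cm, a list of three; "gripper": the closure, from 0 (fully open) to 1 (shut). A call has 1 to 8 rows; each row is the pose to reach, as a shift and turn from the pose commanded when the call began, along the tool's axes at that moment; what a row does not reach only later rows make up. A row lasts 1/10 s, in which the tool goes at most 50 mm and 8.59 degrees, less where a joint would pass 70% of its speed; a pose out of reach is approached as far as the arm can. A call with a gripper value outside its range is refused whole. The fingers move at their own pace and stop on an object; the grip force is fixed at half the most. Time passes only in rows, so rows that repeat a pose let the fingers close. It gives the time, the measured TCP pose, the force and the opening at its end, in the units of the state.
- bot.read_state(): the state, without advancing time (a new reading comes with each control period).
- viewer.capture(name): name is "scene" or "top" or "wrist"; returns a dict with "frame" (384x512x3 uint8, red, green, blue), "fx", "fy", "cx", "cy" (pixels), "view" (4x4, takes a point from world to camera coordinates). Camera axes: x right, y down, z forward; pixel columns grow to the right and rows downward; lengths in m; the calibration is good to about 2 mm. The wrist camera is an equidistant fisheye: a pixel r from the principal point sees the ray r / f radians off the axis. A picture is of the moment at which its call begins. There is no depth.
- ticket.hand_in(): hands the job in, once; it reports no verdict.
The state is a dict: "time_s": time; "joint_positions": joint angles; "qvel": joint speeds; "tau": joint torques, N m; "position": TCP position; "tcp_rot": TCP orientation; "force": force on the tool from outside, world axes, zero at the start; "moment": the same for the moment, N m; "opening": opening from 0.0 (shut) to 1.0 (fully open).
Only numpy, scipy, OpenCV 4.12 (cv2) and the standard library are available. Lean on these libraries where they do the work, as an engineer would, in place of code of your own. Each camera call takes 0.05 s, during which the arm holds its last target. There are 200 camera calls.

## Working session

There is one attempt and no reset: what is moved stays moved. The work goes in short steps, Python scripts to look and compute and a tool call to move; the robot and the scene stay as the last step left them, time stands still between calls to the robot, and variables do not carry over. Pictures are saved under pics/ and viewed, about 8 in all and at most 12, crops included, and the job is handed in when it is done.

Besides the shell and the picture viewer there is one more tool, called after "Call:" as a command line: name --argument value ..., lists and objects as JSON in quotes. arm_command: Moves the arm, as the interface text tells. Its arguments: {"type":"object","properties":{"targets":{"type":"array"}},"required":["targets"]}

```bash
mkdir -p pics; cat > h.py <<'E'
import numpy as np, cv2
from rig import bot, viewer, ticket
def cap(n,f):
    c=viewer.capture(n); cv2.imwrite(f'pics/{f}.png',c['frame'][:,:,::-1]); 
    np.savez(f'pics/{f}.npz',**{k:c[k] for k in c}); return c
def ray(c,u,v,fish=False):
    x=(u-c['cx'])/c['fx'];y=(v-c['cy'])/c['fy']
    if fish:
        r=np.hypot(x,y); d=np.array([x/r*np.sin(r),y/r*np.sin(r),np.cos(r)]) if r>1e-9 else np.array([0,0,1.])
    else: d=np.array([x,y,1.])
    V=c['view'];R=V[:3,:3];return -R.T@V[:3,3],R.T@d
def at_z(c,u,v,z,fish=False):
    o,d=ray(c,u,v,fish);return o+d*(z-o[2])/d[2]
def proj(c,p,fish=False):
    q=c['view'][:3,:3]@p+c['view'][:3,3]
    if fish:
        t=np.arctan2(np.hypot(q[0],q[1]),q[2]);n=np.hypot(q[0],q[1]);return c['cx']+c['fx']*t*q[0]/n,c['cy']+c['fy']*t*q[1]/n
    return c['cx']+c['fx']*q[0]/q[2],c['cy']+c['fy']*q[1]/q[2]
E
python3 - <<'E'
from h import *
a=cap('top','top0');b=cap('scene','scene0')
for c in(a,b):print(c['fx'],c['cx'],c['cy'],np.round(c['view'],3).tolist())
s=bot.read_state();print(s)
for n in('top0','scene0'):
    cv2.imwrite(f'pics/{n}b.png',cv2.resize(cv2.imread(f'pics/{n}.png'),(800,600),interpolation=cv2.INTER_CUBIC))
E
```

```text
456.18339119306614 263.29614812568315 190.74528733227282 [[0.031, -1.0, -0.005, -0.029], [-0.978, -0.029, -0.204, 0.607], [0.204, 0.011, -0.979, 1.35], [0.0, 0.0, 0.0, 1.0]]
381.149446439824 247.28299307289444 186.57223102510076 [[-0.464, 0.886, -0.003, 0.27], [0.573, 0.298, -0.763, -0.28], [-0.675, -0.356, -0.646, 1.842], [0.0, 0.0, 0.0, 1.0]]
{'time_s': 0.1, 'joint_positions': array([ 5.74399304e+01,  3.02733989e+01,  8.21487496e+01,  4.09538959e-04,
        6.76900402e+01, -1.02280796e+01]), 'qvel': array([-0.01872587, -0.02361054, -0.18454172, -0.05453246,  0.17161707,
       -0.09997066]), 'tau': array([-4.51093265e-04, -4.40988421e+01, -1.77149910e+01,  6.34901575e-02,
        5.33980213e-02, -2.52975599e-05]), 'position': array([0.23717524, 0.57768288, 0.29137358]), 'tcp_rot': array([[ 3.79974168e-01,  9.24996491e-01, -1.05936951e-03],
       [ 9.24995093e-01, -3.79975480e-01, -1.64674899e-03],
       [-1.92577148e-03, -3.54189522e-04, -9.99998083e-01]]), 'force': array([ 0.24764382, -0.43079848,  0.29734766]), 'moment': array([ 0.02213218, -0.00990816,  0.02113083]), 'opening': 1.0005309646923286}
```

View pics/top0b.png

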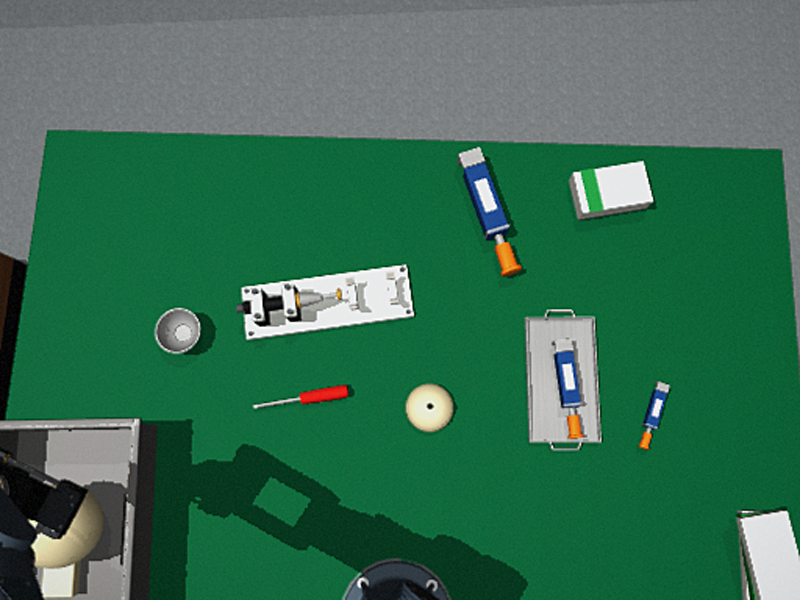

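View pics/scene0b.png

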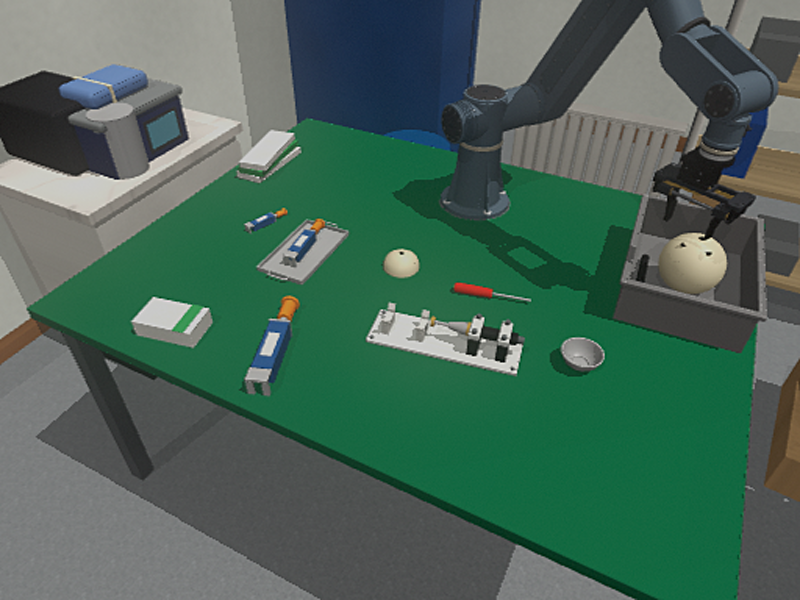

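The top view (800x600) shows the middle-sized gauge in the tray, from claw (565,341) to flange (576,437). The stand base corners are at (242,287), (407,265), (413,316) and (247,339), and the button is near (340,295). The larger and smaller gauges lie outside the tray.

```bash
cat > m.py <<'E'
from h import *
c=dict(np.load('pics/top0.npz'));k=.64
f=c['frame'].astype(int)
co=np.array([at_z(c,u*k,v*k,.01)[:2] for u,v in[(242,287),(407,265),(413,316),(247,339)]])
print('corners',co.round(3).tolist(), 'len',np.linalg.norm(co[0]-co[1]),np.linalg.norm(co[1]-co[2]))
xd=(co[0]-co[1])+(co[3]-co[2]);xd/=np.linalg.norm(xd)
o=co.mean(0)-xd*.0505
print('stand o',o,'x',xd,'yaw',np.degrees(np.arctan2(xd[1],xd[0])),'button',o+xd*.02)
print('button direct',at_z(c,340*k,295*k,.057))
hsv=cv2.cvtColor(c['frame'],cv2.COLOR_RGB2HSV)
for n,lo,hi,z in(('blue',(105,120,40),(130,255,255),.037),('orange',(5,150,120),(18,255,255),.03)):
    m=cv2.inRange(hsv,lo,hi);m2=np.zeros_like(m);m2[205:290,338:385]=m[205:290,338:385]
    v,u=np.nonzero(m2);r=cv2.minAreaRect(np.stack([u,v],1).astype(np.float32))
    P=np.array([at_z(c,a,b,z)[:2] for a,b in cv2.boxPoints(r)]);print(n,r,P.round(3).tolist(),P.mean(0))
E
python3 m.py
```

```text
corners [[0.632, 0.34], [0.689, 0.001], [0.581, -0.015], [0.524, 0.321]] len 0.34392651006018676 0.10835077472344427
stand o [0.61487635 0.11200585] x [-0.16702465  0.98595272] yaw 99.6148708613402 button [0.61153586 0.1317249 ]
button direct [0.61104064 0.13137166 0.057     ]
blue ((362.7601013183594, 242.6907196044922), (35.809471130371094, 12.240604400634766), 81.25383758544922) [[0.51, -0.295], [0.517, -0.333], [0.409, -0.348], [0.402, -0.311]] [ 0.45952596 -0.3215777 ]
orange ((367.4189147949219, 272.51348876953125), (14.631509780883789, 9.206343650817871), 80.53767395019531) [[0.388, -0.319], [0.394, -0.347], [0.35, -0.353], [0.345, -0.326]] [ 0.36940859 -0.33602245]
```

Call:
arm_command --targets '[{"rot":[0,0,60],"offset":[-24,31,2],"gripper":0},{"rot":[0,0,60],"offset":[-24,31,2],"gripper":0},{"rot":[0,0,60],"offset":[-24,31,2],"gripper":0},{"rot":[0,0,60],"offset":[-24,31,2],"gripper":0},{"rot":[0,0,60],"offset":[-24,31,2],"gripper":0},{"rot":[0,0,60],"offset":[-24,31,2],"gripper":0},{"rot":[0,0,60],"offset":[-24,31,2],"gripper":0},{"rot":[0,0,60],"offset":[-24,31,2],"gripper":0}]'

```text
time_s: 0.9
position: [0.4338, 0.2361, 0.272]
tcp_rot: [[0.992, 0.13, -0.0], [0.13, -0.992, -0.0], [-0.0, 0.0, -1.0]]
force: [-0.2, -0.4, -0.5]
opening: 0.999
```

```bash
cat > go.py <<'E'
import sys
from h import *
# go.py x y z yaw : offset/rot from the measured pose to a tool-down goal (yaw = world angle of tool x)
x,y,z,w=map(float,sys.argv[1:5]);s=bot.read_state();R=s['tcp_rot'];p=s['position']
a=np.degrees(np.arctan2(R[1,0],R[0,0]));d=(a-w+180)%360-180
print('t',s['time_s'],'p',p.round(4),'yaw',a.round(2),'tilt',R[:2,2].round(4),'op',round(s['opening'],3),'F',s['force'].round(2))
print('rot z',d.round(2),'off cm',(R.T@(np.array([x,y,z])-p)*100).round(2),'j',s['joint_positions'].round(1))
E
python3 go.py 0.46 -0.30 0.25 -81
```

```text
t 0.9 p [0.4338 0.2361 0.272 ] yaw 7.48 tilt [-0.0002 -0.0003] op 0.999 F [-0.21 -0.39 -0.49]
rot z 88.48 off cm [-4.37 53.49  2.21] j [ 15.6  21.8 101.9  -0.   56.3   8.1]
```

Call:
arm_command --targets '[{"rot":[0,0,62],"offset":[-3,37,1],"gripper":0},{"rot":[0,0,62],"offset":[-3,37,1],"gripper":0},{"rot":[0,0,62],"offset":[-3,37,1],"gripper":0},{"rot":[0,0,62],"offset":[-3,37,1],"gripper":0},{"rot":[0,0,62],"offset":[-3,37,1],"gripper":0},{"rot":[0,0,62],"offset":[-3,37,1],"gripper":0},{"rot":[0,0,62],"offset":[-3,37,1],"gripper":0},{"rot":[0,0,62],"offset":[-3,37,1],"gripper":0}]'

```text
time_s: 1.7
position: [0.4532, -0.1367, 0.2622]
tcp_rot: [[0.577, -0.817, 0.001], [-0.817, -0.577, -0.002], [0.002, -0.0, -1.0]]
force: [0.1, 0.4, 0.6]
opening: 0.999
```

```bash
python3 go.py 0.4595 -0.3216 0.21 -81
```

```text
t 1.7 p [ 0.4532 -0.1367  0.2622] yaw -54.74 tilt [ 0.0015 -0.0018] op 0.999 F [0.11 0.36 0.6 ]
rot z 26.26 off cm [15.45 10.16  5.25] j [-3.030e+01  2.120e+01  1.053e+02 -1.000e-01  5.340e+01  2.450e+01]
```

Call:
arm_command --targets '[{"rot":[0,0,26.3],"offset":[15.5,10.2,5.2],"gripper":0},{"rot":[0,0,26.3],"offset":[15.5,10.2,5.2],"gripper":0},{"rot":[0,0,26.3],"offset":[15.5,10.2,5.2],"gripper":0},{"rot":[0,0,26.3],"offset":[15.5,10.2,5.2],"gripper":0},{"rot":[0,0,26.3],"offset":[15.5,10.2,5.2],"gripper":0},{"rot":[0,0,26.3],"offset":[15.5,10.2,5.2],"gripper":0}]'

```text
time_s: 2.3
position: [0.4595, -0.3182, 0.2093]
tcp_rot: [[0.161, -0.987, -0.002], [-0.987, -0.161, 0.002], [-0.002, 0.001, -1.0]]
force: [1.1, 1.3, 0.4]
opening: 0.997
```

```bash
python3 go.py 0.4595 -0.3216 0.071 -81; python3 - <<'E'
from h import *
c=cap('wrist','w1');print(c['fx'],c['cx'],c['cy'],c['view'].round(3).tolist())
for p in [(0.4595,-.3216,.037)]:
  print(proj(c,np.array(p),True))
cv2.imwrite('pics/w1b.png',cv2.resize(cv2.imread('pics/w1.png'),(800,600)))
E
```

```text
t 2.3 p [ 0.4595 -0.3182  0.2093] yaw -80.74 tilt [-0.0015  0.0019] op 0.997 F [1.09 1.25 0.43]
rot z 0.26 off cm [ 0.36  0.04 13.83] j [-46.2  31.6  96.1   0.   52.4  34.6]
297.3186396354542 254.32475362351266 191.6215729454753 [[0.161, -0.987, -0.003, -0.387], [-0.941, -0.155, 0.302, 0.371], [-0.299, -0.046, -0.953, 0.436], [0.0, 0.0, 0.0, 1.0]]
(np.float64(258.96451945343495), np.float64(191.84258897678077))
```

View pics/w1b.png

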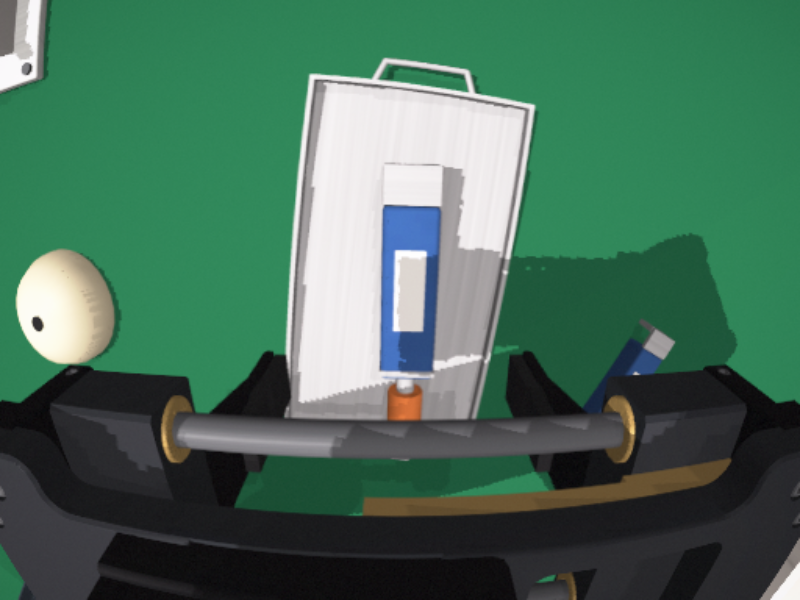

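The wrist view shows the gauge in the tray, with case-top corners at (384,207), (441,208), (434,372) and (381,371). The skull cap is well clear.

```bash
python3 - <<'E'
from h import *
c=dict(np.load('pics/w1.npz'))
P=np.array([at_z(c,u*.64,v*.64,.037,True)[:2] for u,v in[(384,207),(441,208),(434,372),(381,371)]])
print(P.round(4),P.mean(0));d=P[0]+P[1]-P[2]-P[3];print(np.degrees(np.arctan2(d[1],d[0])),np.linalg.norm(d)/2)
E
```

```text
[[ 0.5123 -0.3008]
 [ 0.5171 -0.333 ]
 [ 0.415  -0.3481]
 [ 0.4103 -0.3147]] [ 0.46367871 -0.32417042]
8.056225805275846 0.10312433224036695
```

```bash
python3 go.py 0.4605 -0.3235 0.078 -81.5
```

```text
t 2.35 p [ 0.4595 -0.317   0.2097] yaw -80.66 tilt [-0.0016  0.0021] op 1.003 F [-0.01  0.53  0.38]
rot z 0.84 off cm [ 6.800e-01 -1.000e-02  1.317e+01] j [-46.1  31.5  96.2   0.   52.4  34.6]
```

Call:
arm_command --targets '[{"rot":[0,0,0.8],"offset":[0.7,0,4],"gripper":0.25},{"rot":[0,0,0.8],"offset":[0.7,0,8],"gripper":0.25},{"rot":[0,0,0.8],"offset":[0.7,0,8],"gripper":0.25},{"rot":[0,0,0.8],"offset":[0.7,0,8],"gripper":0.25}]'

```text
time_s: 2.75
position: [0.4612, -0.323, 0.1305]
tcp_rot: [[0.151, -0.989, -0.001], [-0.989, -0.151, 0.002], [-0.002, 0.001, -1.0]]
force: [0.6, -0.1, 0.6]
opening: 0.774
```

```bash
python3 go.py 0.4605 -0.3235 0.078 -81.5
```

```text
t 2.75 p [ 0.4612 -0.323   0.1305] yaw -81.33 tilt [-0.0015  0.0018] op 0.774 F [ 0.6  -0.06  0.62]
rot z 0.17 off cm [0.05 0.07 5.25] j [-46.4  39.   98.2   0.   42.9  34.9]
```

Call:
arm_command --targets '[{"rot":[0,0,0],"offset":[0.05,0,3],"gripper":0.25},{"rot":[0,0,0],"offset":[0.05,0,5.2],"gripper":0.25},{"rot":[0,0,0],"offset":[0.05,0,5.2],"gripper":0.25},{"rot":[0,0,0],"offset":[0.05,0,5.2],"gripper":0.8},{"rot":[0,0,0],"offset":[0.05,0,5.2],"gripper":0.8},{"rot":[0,0,0],"offset":[0.05,0,5.2],"gripper":0.8},{"rot":[0,0,0],"offset":[0.05,0,5.2],"gripper":0.8},{"rot":[0,0,0],"offset":[0.05,0,5.2],"gripper":0.8}]'

```text
time_s: 3.55
position: [0.4615, -0.3251, 0.079]
tcp_rot: [[0.148, -0.989, 0.0], [-0.989, -0.148, -0.0], [0.0, -0.0, -1.0]]
force: [-0.9, -0.7, 6.6]
opening: 0.388
```

```bash
python3 go.py 0.4605 -0.3235 0.2 -81.5
```

```text
t 3.55 p [ 0.4615 -0.3251  0.079 ] yaw -81.46 tilt [ 0.0005 -0.0001] op 0.388 F [-0.93 -0.67  6.61]
rot z 0.04 off cm [ -0.17   0.06 -12.1 ] j [-46.5  44.1  99.    0.   36.9  34.9]
```

Call:
arm_command --targets '[{"rot":[0,0,0],"offset":[0,0,-3],"gripper":0.8},{"rot":[0,0,0],"offset":[0,0,-7],"gripper":0.8},{"rot":[0,0,0],"offset":[0,0,-11],"gripper":0.8},{"rot":[0,0,0],"offset":[0,0,-13],"gripper":0.8},{"rot":[0,0,0],"offset":[0,0,-13],"gripper":0.8}]'

```text
time_s: 4.05
position: [0.4625, -0.3263, 0.2112]
tcp_rot: [[0.149, -0.989, 0.005], [-0.989, -0.149, -0.005], [0.006, -0.004, -1.0]]
force: [0.6, 0.2, -1.8]
opening: 0.389
```

```bash
python3 go.py 0.622 0.0686 0.21 9.6
```

```text
t 4.05 p [ 0.4625 -0.3263  0.2112] yaw -81.43 tilt [ 0.0048 -0.0049] op 0.389 F [ 0.58  0.19 -1.85]
rot z -91.03 off cm [-36.67 -21.65  -0.  ] j [-46.5  31.8  95.3   0.   52.5  34.9]
```

Call:
arm_command --targets '[{"rot":[0,0,-8],"offset":[-3,-2,0],"gripper":0.8},{"rot":[0,0,-16],"offset":[-6.5,-4,0],"gripper":0.8},{"rot":[0,0,-24],"offset":[-10.5,-6,0],"gripper":0.8},{"rot":[0,0,-32],"offset":[-14,-8,0],"gripper":0.8},{"rot":[0,0,-40],"offset":[-18,-10.5,0],"gripper":0.8},{"rot":[0,0,-48],"offset":[-21.5,-12.5,0],"gripper":0.8},{"rot":[0,0,-56],"offset":[-24.5,-14.5,0],"gripper":0.8},{"rot":[0,0,-62],"offset":[-26,-15.5,0],"gripper":0.8}]'

```text
time_s: 4.85
position: [0.5755, -0.0417, 0.2059]
tcp_rot: [[0.945, -0.326, -0.004], [-0.326, -0.945, 0.002], [-0.004, -0.001, -1.0]]
force: [-0.1, -0.1, -3.7]
opening: 0.389
```

```bash
python3 go.py 0.622 0.0686 0.21 9.6
```

```text
t 4.85 p [ 0.5755 -0.0417  0.2059] yaw -19.0 tilt [-0.0036  0.0018] op 0.389 F [-0.1  -0.15 -3.71]
rot z -28.6 off cm [  0.81 -11.94  -0.41] j [-15.3  33.1  93.6   0.1  53.6   3.7]
```

Call:
arm_command --targets '[{"rot":[0,0,-8],"offset":[0.2,-4,0],"gripper":0.8},{"rot":[0,0,-16],"offset":[0.5,-8,0],"gripper":0.8},{"rot":[0,0,-24],"offset":[0.7,-11,0],"gripper":0.8},{"rot":[0,0,-28.6],"offset":[0.8,-11.9,0],"gripper":0.8},{"rot":[0,0,-28.6],"offset":[0.8,-11.9,0],"gripper":0.8},{"rot":[0,0,-28.6],"offset":[0.8,-11.9,0],"gripper":0.8}]'

```text
time_s: 5.45
position: [0.6218, 0.0644, 0.2063]
tcp_rot: [[0.987, 0.158, -0.004], [0.158, -0.987, -0.0], [-0.004, -0.0, -1.0]]
force: [-0.2, -0.1, -2.5]
opening: 0.389
```

```bash
python3 go.py 0.622 0.0686 0.16 9.6; python3 - <<'E'
from h import *
c=cap('wrist','w2');t=cap('top','t2')
cv2.imwrite('pics/w2b.png',cv2.resize(cv2.imread('pics/w2.png'),(800,600)))
cv2.imwrite('pics/t2b.png',cv2.resize(cv2.imread('pics/t2.png')[150:240,140:300],(800,450),interpolation=cv2.INTER_CUBIC))
E
```

```text
t 5.45 p [0.6218 0.0644 0.2063] yaw 9.09 tilt [-0.004  -0.0001] op 0.389 F [-0.21 -0.11 -2.49]
rot z -0.51 off cm [ 0.1  -0.41  4.63] j [ -4.3  36.2  86.3  -0.   57.7 -13.4]
```

View pics/w2b.png

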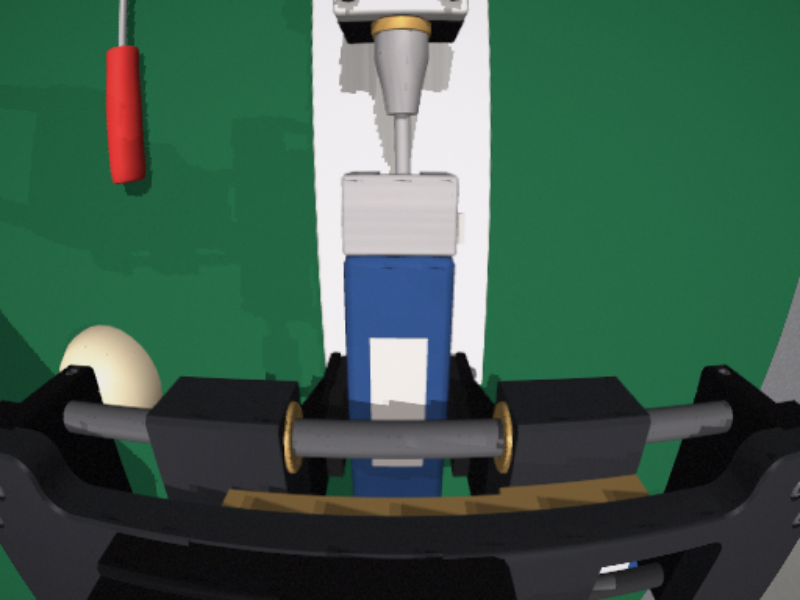

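The wrist view shows the gauge held square: claw front edge (343–458,176), case front edge (345–455,257). The mandrel neck runs straight ahead at column 402, with the chuck nose at about (402,114).

```bash
python3 - <<'E'
from h import *
c=dict(np.load('pics/w2.npz'));k=.64
W=lambda u,v,z:at_z(c,u*k,v*k,z,True)[:2]
s=bot.read_state();p=s['position'];print(p,s['tcp_rot'][:,0])
zt=p[2]-.076+.034
a,b=W(345,258,zt),W(455,258,zt);print('case front',a,b,(a+b)/2,np.linalg.norm(a-b))
a2,b2=W(343,175,zt),W(458,175,zt);print('claw front',a2,b2,(a2+b2)/2)
d=(a2+b2-a-b)/2;print('gauge len/dir',np.linalg.norm(d),np.degrees(np.arctan2(d[1],d[0])))
e=(b-a);print('perp yaw',np.degrees(np.arctan2(e[1],e[0]))+0)
o=np.array([.61488,.11201]);xd=np.array([-.16702,.98595])
print('neck',W(402,114,.057),W(401.5,165,.057),W(402,30,.057),'pred nose',o+.056*xd)
xg=s['tcp_rot'][:2,0];gx=np.array([-xg[1],xg[0]])
g=(a+b)/2-.055*gx;print('gauge o est',g,'in tool',g-p[:2], 'goal',o-.044*xd)
# base edges
L=W(313,100,.01),W(322,300,.01);Rr=W(491,60,.01),W(488,300,.01)
for n in(L,Rr):
    q=n[1]-n[0];print('edge yaw',np.degrees(np.arctan2(-q[1],-q[0])),'lat',[(x-o)@np.array([-xd[1],xd[0]]) for x in n])
E
```

```text
[0.62214348 0.06363473 0.20714351] [ 0.98758434  0.15706936 -0.00252861]
case front [0.59797819 0.11578058] [0.63013264 0.1209711 ] [0.61405542 0.11837584] 0.03257069574720823
claw front [0.59403367 0.13996208] [0.62654977 0.14522183] [0.61029172 0.14259196]
gauge len/dir 0.024506849811891846 98.83428637808424
perp yaw 9.1698496405006
neck [0.6070467  0.17002727] [0.61103229 0.14368521] [0.59986108 0.21487746] pred nose [0.60552688 0.1672232 ]
gauge o est [0.62269423 0.0640587 ] in tool [0.00055075 0.00042397] goal [0.62222888 0.0686282 ]
edge yaw 100.09569598413324 lat [np.float64(0.05226610958277384), np.float64(0.051183389086377214)]
edge yaw 99.92227605818914 lat [np.float64(-0.05751206531981792), np.float64(-0.05834477936339425)]
```

View pics/t2b.png

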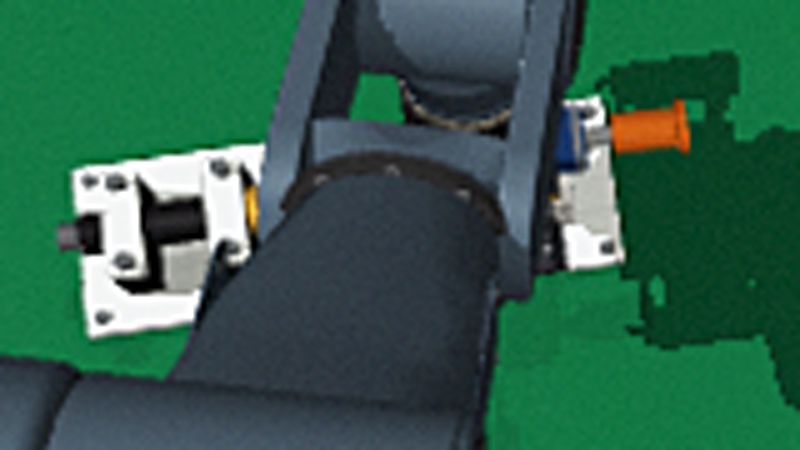

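```bash
python3 go.py 0.6236 0.0696 0.155 9.5
```

```text
t 5.55 p [0.6221 0.0636 0.2071] yaw 9.04 tilt [-0.0025 -0.0001] op 0.39 F [ 0.35 -0.08 -1.86]
rot z -0.46 off cm [ 0.25 -0.56  5.21] j [ -4.4  36.1  86.3  -0.   57.7 -13.4]
```

Call:
arm_command --targets '[{"rot":[0,0,-0.5],"offset":[0.25,-0.6,2],"gripper":0.8},{"rot":[0,0,-0.5],"offset":[0.25,-0.6,4],"gripper":0.8},{"rot":[0,0,-0.5],"offset":[0.25,-0.6,5.2],"gripper":0.8},{"rot":[0,0,-0.5],"offset":[0.25,-0.6,5.2],"gripper":0.8},{"rot":[0,0,-0.5],"offset":[0.25,-0.6,5.2],"gripper":0.8},{"rot":[0,0,-0.5],"offset":[0.25,-0.6,5.2],"gripper":0.8}]'

```text
time_s: 6.15
position: [0.6252, 0.0705, 0.1572]
tcp_rot: [[0.986, 0.167, 0.002], [0.167, -0.986, -0.0], [0.002, 0.0, -1.0]]
force: [0.4, 0.4, -2.3]
opening: 0.39
```

```bash
python3 go.py 0.6236 0.0696 0.117 9.5; python3 - <<'E'
from h import *
c=cap('wrist','w3');t=cap('scene','s3')
w=cv2.resize(cv2.imread('pics/w3.png')[:200,150:360],(630,600),interpolation=cv2.INTER_CUBIC)
cv2.imwrite('pics/w3b.png',w)
# predicted button location for several hypotheses
for p in[(.6115,.1317,.057),(.6133,.133,.057)]:print(proj(t,np.array(p)))
cv2.imwrite('pics/s3b.png',cv2.resize(cv2.imread('pics/s3.png')[180:255,220:340],(800,500),interpolation=cv2.INTER_CUBIC))
E
```

```text
t 6.15 p [0.6252 0.0705 0.1572] yaw 9.63 tilt [ 0.002  -0.0002] op 0.39 F [ 0.4   0.36 -2.34]
rot z 0.13 off cm [-0.18  0.06  4.02] j [ -3.7  40.2  87.6  -0.   52.1 -13.4]
(np.float64(276.2376795993155), np.float64(205.2697628858046))
(np.float64(276.36321013269065), np.float64(205.69559346285922))
```

View pics/w3b.png

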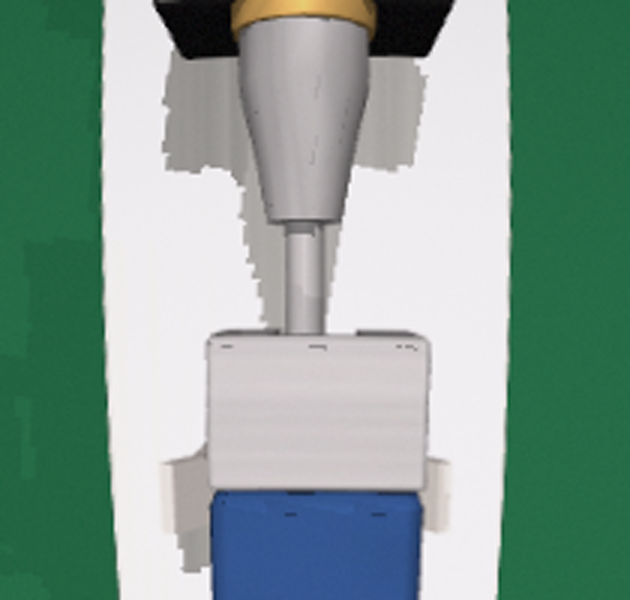

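View pics/s3b.png

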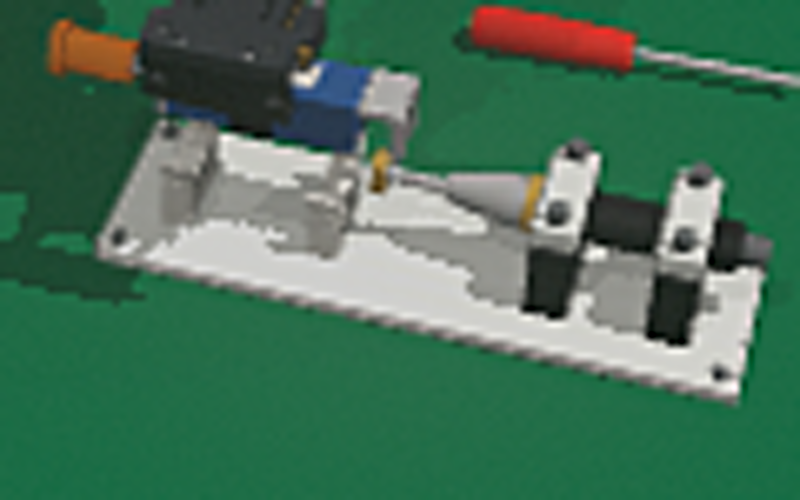

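The wrist crop shows the claw centred at column 319, while neck, rests and base are centred at about 306, so the gauge sits a few mm too far to the right. The chuck nose is at (305,222). The scene crop shows the brass button (380,172) just below the claw pocket.

```bash
python3 - <<'E'
from h import *
c=dict(np.load('pics/w3.npz'));t=dict(np.load('pics/s3.npz'))
W=lambda u,v,z:at_z(c,150+u/3,v/3,z,True)[:2]
s=bot.read_state();p=s['position'];o=np.array([.61488,.11201]);xd=np.array([-.16702,.98595]);n=np.array([xd[1],-xd[0]])
f=lambda q:((q-o)@xd*1000,(q-o)@n*1000)
zb=p[2]-.076
for nm,q in dict(nose=W(305,222,.057),neck=W(305,325,.057),caseL=W(212,492,zb+.034),caseR=W(421,492,zb+.034),clawL=W(207,340,zb+.034),clawR=W(431,340,zb+.034),restL=W(162,462,.059),restR=W(450,462,.059),baseL=W(104,200,.01),baseR=W(510,200,.01),bL2=W(119,590,.01),bR2=W(499,590,.01),tcp=p[:2]).items():print(nm,np.round(f(q),1))
# scene: where would button and claw be
S=lambda P:tuple(((np.array(proj(t,P))-[220,180])*[800/120,500/75]).round(0))
w=lambda x,y,z:np.array([*(o+xd*x+n*y),z])
for y in(0,.002):print('button',S(w(.02,y,.057)),'btn+3mm',S(w(.023,y,.057)))
g=p[:2]+0;
for y in(0,):print('case top front R/L',[S(np.array([*(p[:2]+xd*.055+n*k),zb+.034])) for k in(.017,-.017)],'claw tip',[S(np.array([*(p[:2]+xd*.079+n*k),zb+.034])) for k in(.017,-.017)])
E
```

```text
nose [58.5  2.1]
neck [36.2  2.1]
caseL [ 12.2 -12. ]
caseR [12.2 20.4]
clawL [ 35.6 -12.3]
clawR [35.7 21.3]
restL [  6.8 -29.2]
restR [ 6.8 33.8]
baseL [ 70.5 -52. ]
baseR [70.4 56.5]
bL2 [-39.2 -51.9]
bR2 [-39.2  57.6]
tcp [-42.4   3.3]
button (np.float64(375.0), np.float64(169.0)) btn+3mm (np.float64(380.0), np.float64(170.0))
button (np.float64(374.0), np.float64(171.0)) btn+3mm (np.float64(379.0), np.float64(172.0))
case top front R/L [(np.float64(356.0), np.float64(108.0)), (np.float64(373.0), np.float64(66.0))] claw tip [(np.float64(402.0), np.float64(117.0)), (np.float64(418.0), np.float64(75.0))]
```

Call:
arm_command --targets '[{"rot":[0,0,0],"offset":[-0.2,-0.15,0],"gripper":0.8},{"rot":[0,0,0],"offset":[-0.2,-0.15,0.5],"gripper":0.8},{"rot":[0,0,0],"offset":[-0.2,-0.15,1],"gripper":0.8},{"rot":[0,0,0],"offset":[-0.2,-0.15,1.5],"gripper":0.8},{"rot":[0,0,0],"offset":[-0.2,-0.15,2],"gripper":0.8},{"rot":[0,0,0],"offset":[-0.2,-0.15,2.5],"gripper":0.8},{"rot":[0,0,0],"offset":[-0.2,-0.15,2.5],"gripper":0.8},{"rot":[0,0,0],"offset":[-0.2,-0.15,2.5],"gripper":0.8}]'

```text
time_s: 7.05
position: [0.6223, 0.072, 0.131]
tcp_rot: [[0.986, 0.168, -0.0], [0.168, -0.986, 0.0], [-0.0, -0.0, -1.0]]
force: [0.4, 0.1, -2.4]
opening: 0.386
```

```bash
python3 go.py 0.6230 0.0717 0.1165 9.5; python3 - <<'E'
from h import *
c=cap('wrist','w4')
cv2.imwrite('pics/w4b.png',cv2.resize(cv2.imread('pics/w4.png')[:200,150:360],(630,600),interpolation=cv2.INTER_CUBIC))
E
```

```text
t 7.05 p [0.6223 0.072  0.131 ] yaw 9.67 tilt [-0.0004  0.    ] op 0.386 F [ 0.38  0.05 -2.36]
rot z 0.17 off cm [0.07 0.04 1.45] j [ -3.6  42.2  88.7   0.   49.1 -13.3]
```

View pics/w4b.png

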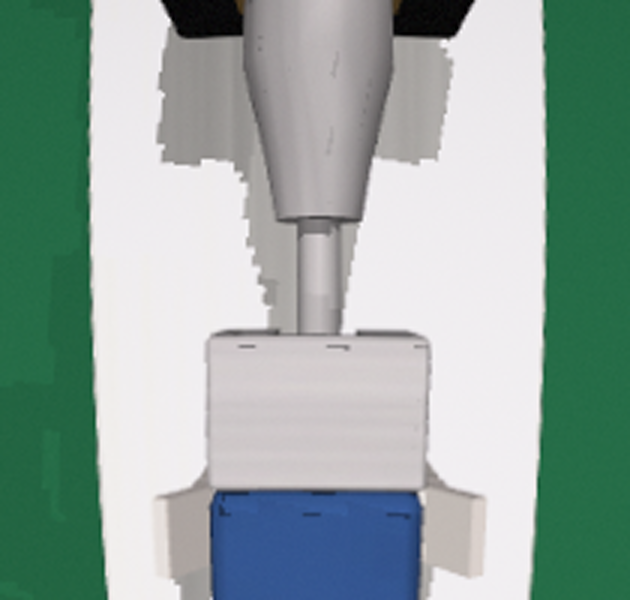

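The neck, slot and rests are now all centred at column 319–320, and there are no contact forces. Lowering the last 14 mm.

Call:
arm_command --targets '[{"rot":[0,0,0],"offset":[0,0,0.4],"gripper":0.8},{"rot":[0,0,0],"offset":[0,0,0.8],"gripper":0.8},{"rot":[0,0,0],"offset":[0,0,1.1],"gripper":0.8},{"rot":[0,0,0],"offset":[0,0,1.35],"gripper":0.8},{"rot":[0,0,0],"offset":[0,0,1.35],"gripper":0.8},{"rot":[0,0,0],"offset":[0,0,1.35],"gripper":0.8}]'

```text
time_s: 7.7
position: [0.6223, 0.072, 0.1176]
tcp_rot: [[0.986, 0.168, -0.0], [0.168, -0.986, -0.0], [-0.0, -0.0, -1.0]]
force: [-0.0, -0.5, -2.4]
opening: 0.392
```

```bash
python3 go.py 0.6230 0.0717 0.1165 9.5; python3 - <<'E'
from h import *
c=cap('wrist','w5');t=cap('scene','s5')
a=cv2.resize(cv2.imread('pics/w5.png')[:200,150:360],(400,380),interpolation=cv2.INTER_CUBIC)
b=cv2.resize(cv2.imread('pics/s5.png')[180:255,240:320],(400,375),interpolation=cv2.INTER_CUBIC)
cv2.imwrite('pics/j5.png',np.hstack([a[:375],b]))
E
```

```text
t 7.7 p [0.6223 0.072  0.1176] yaw 9.67 tilt [-0.0001 -0.    ] op 0.392 F [-0.   -0.46 -2.35]
rot z 0.17 off cm [0.06 0.04 0.11] j [ -3.6  43.4  88.9  -0.   47.7 -13.3]
```

View pics/j5.png

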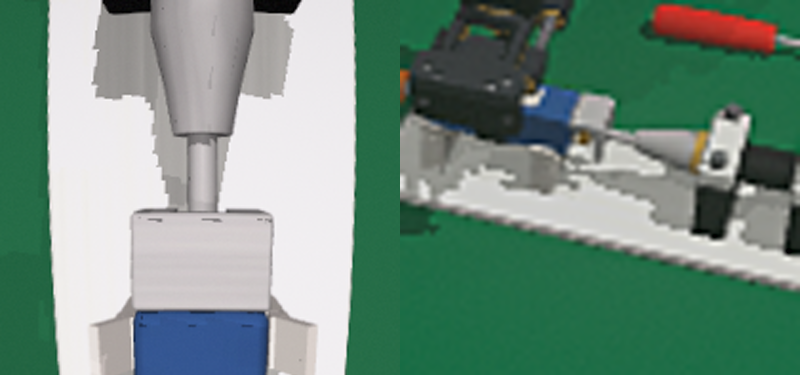

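The claw sits over the button, with the brass visible inside the pocket at (585,140). The force still reads the gauge's weight, so it isn't resting yet. Lowering a little more.

Call:
arm_command --targets '[{"rot":[0,0,0],"offset":[0,0,0.1],"gripper":0.8},{"rot":[0,0,0],"offset":[0,0,0.15],"gripper":0.8},{"rot":[0,0,0],"offset":[0,0,0.15],"gripper":0.8},{"rot":[0,0,0],"offset":[0,0,0.15],"gripper":0.8}]'

```text
time_s: 8.2
position: [0.6226, 0.072, 0.1166]
tcp_rot: [[0.986, 0.168, 0.001], [0.168, -0.986, 0.0], [0.001, 0.0, -1.0]]
force: [-0.1, -0.6, 1.3]
opening: 0.387
```

Call:
arm_command --targets '[{"rot":[0,0,0],"offset":[0,0,0.15],"gripper":0.3},{"rot":[0,0,0],"offset":[0,0,0.15],"gripper":0.3},{"rot":[0,0,0],"offset":[0,0,0.15],"gripper":0.3},{"rot":[0,0,0],"offset":[0,0,0.15],"gripper":0.3},{"rot":[0,0,0],"offset":[0,0,-2],"gripper":0.3},{"rot":[0,0,0],"offset":[0,0,-6],"gripper":0.3},{"rot":[0,0,0],"offset":[0,0,-6],"gripper":0.3},{"rot":[0,0,0],"offset":[0,0,-6],"gripper":0.3}]'

```text
time_s: 9.0
position: [0.6229, 0.072, 0.1775]
tcp_rot: [[0.986, 0.168, 0.003], [0.168, -0.986, -0.0], [0.003, 0.001, -1.0]]
force: [-0.4, -0.8, 0.1]
opening: 0.697
```

```bash
python3 go.py 0.6376 -0.0168 0.18 9.6
```

```text
t 9.0 p [0.6229 0.072  0.1775] yaw 9.67 tilt [ 0.0028 -0.0002] op 0.697 F [-0.41 -0.81  0.08]
rot z 0.07 off cm [-0.05  9.   -0.25] j [ -3.6  38.4  87.4  -0.   54.1 -13.3]
```

Call:
arm_command --targets '[{"rot":[0,0,0],"offset":[0,4,0],"gripper":0.3},{"rot":[0,0,0],"offset":[0,8,0],"gripper":0.3},{"rot":[0,0,0],"offset":[0,9,0],"gripper":0.3},{"rot":[0,0,0],"offset":[0,9,0],"gripper":0.3},{"rot":[0,0,0],"offset":[0,9,0],"gripper":0.3}]'

```text
time_s: 9.5
position: [0.6365, -0.016, 0.1751]
tcp_rot: [[0.986, 0.167, -0.003], [0.167, -0.986, 0.001], [-0.002, -0.002, -1.0]]
force: [-0.7, 0.0, 0.5]
opening: 0.697
```

```bash
python3 go.py 0.6376 -0.0168 0.108 9.6; python3 - <<'E'
from h import *
c=cap('wrist','w6');t=cap('top','t6')
a=cv2.resize(cv2.imread('pics/w6.png'),(512,384))
b=cv2.resize(cv2.imread('pics/t6.png')[150:240,200:270],(280,360),interpolation=cv2.INTER_CUBIC)
b=cv2.copyMakeBorder(b,0,24,0,0,cv2.BORDER_CONSTANT)
cv2.imwrite('pics/j6.png',np.hstack([a,b]))
E
```

```text
t 9.5 p [ 0.6365 -0.016   0.1751] yaw 9.64 tilt [-0.0027  0.0012] op 0.697 F [-0.73  0.03  0.45]
rot z 0.04 off cm [0.11 0.11 6.71] j [-11.5  39.3  85.7   0.   55.1 -21.2]
```

View pics/j6.png

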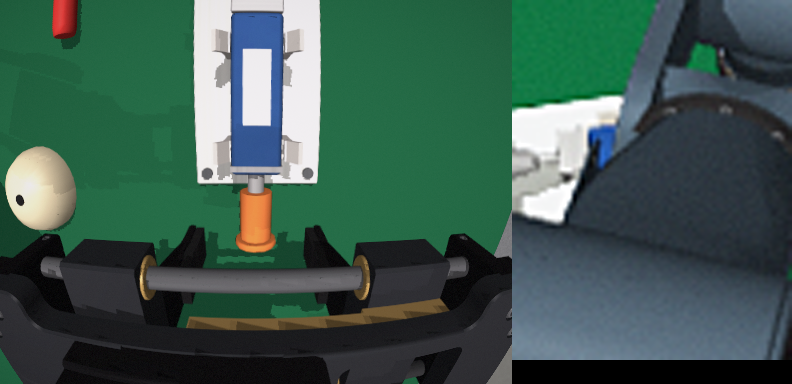

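The gauge is seated in both rests. The orange grip's barrel runs from (256,192) to its flange at (256,247), between the open fingers.

```bash
python3 - <<'E'
from h import *
c=dict(np.load('pics/w6.npz'));s=bot.read_state();p=s['position'];R=s['tcp_rot']
for n,u,v,z in(('case back L',232,166,.074),('R',282,167,.074),('front L',233,12,.074),('front R',283,12,.074),('barrel start',256,191,.069),('flange end',256,248,.068),('barL',241,210,.057),('barR',271,210,.057)):
    q=at_z(c,u,v,z,True);print(n,(R.T@(q-p)*1000).round(1)[:2])
E
python3 go.py 0.6376 -0.0168 0.108 9.6
```

```text
case back L [-14.9 -40. ]
R [ 18.5 -39.3]
front L [ -13.6 -143.1]
front R [  18.6 -143.2]
barrel start [  1.2 -20.9]
flange end [ 1.2 24.8]
barL [-10.2  -2. ]
barR [12.6 -2. ]
t 9.6 p [ 0.6366 -0.0152  0.1756] yaw 9.74 tilt [-0.0019  0.0008] op 0.703 F [-0.06  0.59  0.11]
rot z 0.14 off cm [0.08 0.18 6.76] j [-11.4  39.3  85.7   0.   55.1 -21.2]
```

Call:
arm_command --targets '[{"rot":[0,0,0],"offset":[0.12,0,3],"gripper":0.3},{"rot":[0,0,0],"offset":[0.12,0,5.5],"gripper":0.3},{"rot":[0,0,0],"offset":[0.12,0,6.7],"gripper":0.3},{"rot":[0,0,0],"offset":[0.12,0,6.7],"gripper":0.3},{"rot":[0,0,0],"offset":[0.12,0,6.7],"gripper":0.3},{"rot":[0,0,0],"offset":[0.12,0,6.7],"gripper":0.3}]'

```text
time_s: 10.2
position: [0.6395, -0.0163, 0.1105]
tcp_rot: [[0.986, 0.168, 0.002], [0.168, -0.986, -0.0], [0.002, 0.001, -1.0]]
force: [-0.1, 0.0, 0.6]
opening: 0.699
```

```bash
python3 go.py 0.6376 -0.0168 0.108 9.6
```

```text
t 10.2 p [ 0.6395 -0.0163  0.1105] yaw 9.69 tilt [ 0.0024 -0.0005] op 0.699 F [-0.08  0.01  0.59]
rot z 0.09 off cm [-0.2   0.01  0.25] j [-11.5  44.7  87.1   0.   48.1 -21.1]
```

Call:
arm_command --targets '[{"rot":[0,0,0],"offset":[-0.15,0,0.2],"gripper":0.3},{"rot":[0,0,0],"offset":[-0.15,0,0.2],"gripper":0.55},{"rot":[0,0,0],"offset":[-0.15,0,0.2],"gripper":0.65},{"rot":[0,0,0],"offset":[-0.15,0,0.2],"gripper":0.9},{"rot":[0,0,0],"offset":[-0.15,0,0.2],"gripper":0.9},{"rot":[0,0,0],"offset":[-0.15,0,0.2],"gripper":0.9},{"rot":[0,0,0],"offset":[-0.15,0,0.2],"gripper":0.9}]'

```text
time_s: 10.9
position: [0.6371, -0.0168, 0.1072]
tcp_rot: [[0.986, 0.168, -0.0], [0.168, -0.986, 0.0], [-0.0, -0.0, -1.0]]
force: [0.1, 0.0, -0.5]
opening: 0.264
```

```bash
python3 go.py 0.6376 -0.0168 0.108 9.6
```

```text
t 10.9 p [ 0.6371 -0.0168  0.1072] yaw 9.66 tilt [-0.0001  0.    ] op 0.264 F [ 0.07  0.02 -0.5 ]
rot z 0.06 off cm [ 0.05  0.01 -0.08] j [-11.5  44.9  87.4  -0.   47.7 -21.2]
```

Call:
arm_command --targets '[{"rot":[0,0,0],"offset":[0,0.2,0],"gripper":0.9},{"rot":[0,0,0],"offset":[0,0.4,0],"gripper":0.9},{"rot":[0,0,0],"offset":[0,0.7,0],"gripper":0.9},{"rot":[0,0,0],"offset":[0,1.0,0],"gripper":0.9},{"rot":[0,0,0],"offset":[0,1.3,0],"gripper":0.9},{"rot":[0,0,0],"offset":[0,1.6,0],"gripper":0.9},{"rot":[0,0,0],"offset":[0,1.6,0],"gripper":0.9},{"rot":[0,0,0],"offset":[0,1.6,0],"gripper":0.9}]'

```text
time_s: 11.7
position: [0.6395, -0.032, 0.1071]
tcp_rot: [[0.986, 0.167, -0.001], [0.167, -0.986, 0.001], [-0.001, -0.001, -1.0]]
force: [-0.3, 5.2, 0.5]
opening: 0.264
```

```bash
python3 - <<'E'
from h import *
s=bot.read_state();F=s['force'];print(F,'tool',(s['tcp_rot'].T@F).round(2),'pull mm',(s['position']-[.6371,-.0168,.1072])@s['tcp_rot'][:,1]*1000)
E
```

```text
[-0.29398106  5.19873301  0.47697188] tool [ 0.58 -5.18 -0.47] pull mm 15.400807567762495
```

Call:
arm_command --targets '[{"rot":[0,0,0],"offset":[0,0.3,0],"gripper":0.9},{"rot":[0,0,0],"offset":[0,0.6,0],"gripper":0.9},{"rot":[0,0,0],"offset":[0,0.9,0],"gripper":0.9},{"rot":[0,0,0],"offset":[0,1.2,0],"gripper":0.9},{"rot":[0,0,0],"offset":[0,1.5,0],"gripper":0.9},{"rot":[0,0,0],"offset":[0,1.5,0],"gripper":0.9},{"rot":[0,0,0],"offset":[0,1.5,0],"gripper":0.9}]'

```text
time_s: 12.4
position: [0.6416, -0.0451, 0.1069]
tcp_rot: [[0.986, 0.167, -0.002], [0.167, -0.986, 0.004], [-0.001, -0.004, -1.0]]
force: [0.4, 10.8, 1.6]
opening: 0.263
```

```bash
python3 - <<'E'
from h import *
c=cap('wrist','w7')
s=bot.read_state();F=s['force'];print(F,'tool',(s['tcp_rot'].T@F).round(2),'pull mm',(s['position']-[.6371,-.0168,.1072])@s['tcp_rot'][:,1]*1000)
cv2.imwrite('pics/w7b.png',cv2.resize(cv2.imread('pics/w7.png')[60:260,150:360],(630,600),interpolation=cv2.INTER_CUBIC))
E
```

```text
[-0.23716095 10.59609578  1.01752618] tool [  1.53 -10.49  -0.97] pull mm 28.574296488228835
```

View pics/w7b.png

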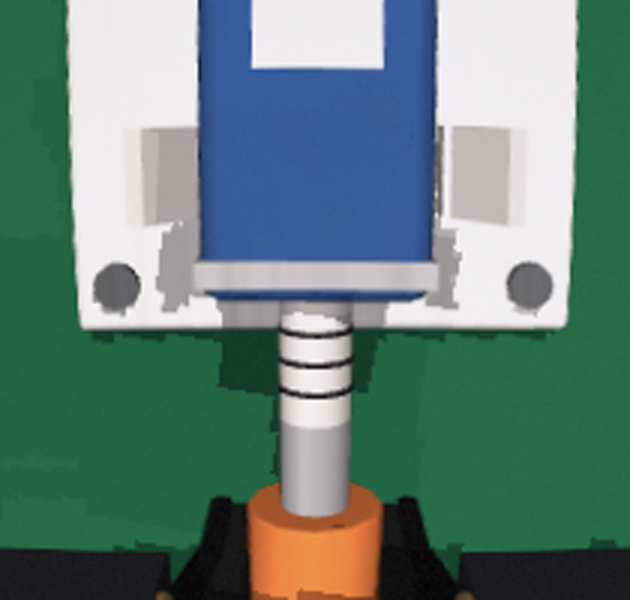

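The rod is drawn. Grey rod spans rows 428–515 (16 mm), and about 22 mm of white with rings shows up to the case mouth at row 310. Both this and the force of about 10.5 N suggest about 23–24 mm, so I'll pull 3 mm more to mid green and hold.

Call:
arm_command --targets '[{"rot":[0,0,0],"offset":[0,0.15,0],"gripper":0.9},{"rot":[0,0,0],"offset":[0,0.3,0],"gripper":0.9},{"rot":[0,0,0],"offset":[0,0.3,0],"gripper":0.9},{"rot":[0,0,0],"offset":[0,0.3,0],"gripper":0.9}]'

```text
time_s: 12.85
position: [0.642, -0.0476, 0.1069]
tcp_rot: [[0.986, 0.167, -0.002], [0.167, -0.986, 0.005], [-0.001, -0.005, -1.0]]
force: [-1.0, 10.6, 1.6]
opening: 0.268
```

```bash
python3 - <<'E'
from h import *
c=cap('wrist','w8')
s=bot.read_state();F=s['force'];print(F,'tool',(s['tcp_rot'].T@F).round(2),'pull mm',(s['position']-[.6371,-.0168,.1072])@s['tcp_rot'][:,1]*1000)
cv2.imwrite('pics/w8b.png',cv2.resize(cv2.imread('pics/w8.png')[60:260,150:360],(630,600),interpolation=cv2.INTER_CUBIC))
E
```

```text
[ 0.23246883 10.74151778  0.49001666] tool [  2.02 -10.55  -0.44] pull mm 31.193114236047553
```

View pics/w8b.png

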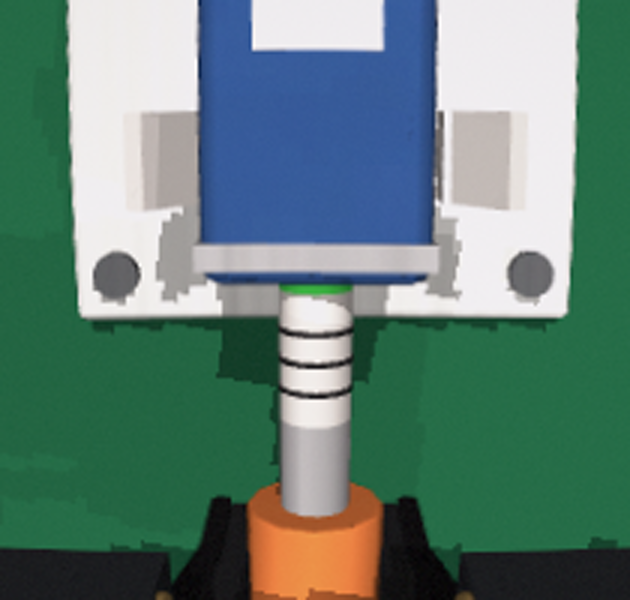

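Green is now visible at the case mouth (315,290) below the case lip, so about 25–26 mm. Holding here for 1.4 s.

Call:
arm_command --targets '[{"rot":[0,0,0],"offset":[0,0.05,0],"gripper":0.9},{"rot":[0,0,0],"offset":[0,0.05,0],"gripper":0.9},{"rot":[0,0,0],"offset":[0,0.05,0],"gripper":0.9},{"rot":[0,0,0],"offset":[0,0.05,0],"gripper":0.9},{"rot":[0,0,0],"offset":[0,0.05,0],"gripper":0.9},{"rot":[0,0,0],"offset":[0,0.05,0],"gripper":0.9},{"rot":[0,0,0],"offset":[0,0.05,0],"gripper":0.9},{"rot":[0,0,0],"offset":[0,0.05,0],"gripper":0.9}]'

```text
time_s: 13.7
position: [0.6421, -0.048, 0.1069]
tcp_rot: [[0.986, 0.167, -0.002], [0.167, -0.986, 0.005], [-0.001, -0.005, -1.0]]
force: [-0.5, 9.5, 0.1]
opening: 0.264
```

Call:
arm_command --targets '[{"rot":[0,0,0],"offset":[0,0,0],"gripper":0.9},{"rot":[0,0,0],"offset":[0,0,0],"gripper":0.9},{"rot":[0,0,0],"offset":[0,0,0],"gripper":0.9},{"rot":[0,0,0],"offset":[0,0,0],"gripper":0.9},{"rot":[0,0,0],"offset":[0,0,0],"gripper":0.9},{"rot":[0,0,0],"offset":[0,0,0],"gripper":0.9}]'

```text
time_s: 14.3
position: [0.642, -0.048, 0.1069]
tcp_rot: [[0.986, 0.167, -0.002], [0.167, -0.986, 0.005], [-0.001, -0.005, -1.0]]
force: [-0.9, 10.8, 1.4]
opening: 0.266
```

```bash
python3 - <<'E'
from h import *
s=bot.read_state();F=s['force'];print(F,'tool',(s['tcp_rot'].T@F).round(2),'pull mm',(s['position']-[.6371,-.0168,.1072])@s['tcp_rot'][:,1]*1000)
E
python3 go.py .6371 -.0168 .1072 9.6
```

```text
[-0.8642783  10.76171323  1.35515889] tool [  0.94 -10.76  -1.3 ] pull mm 31.571695697233782
t 14.3 p [ 0.642  -0.048   0.1069] yaw 9.6 tilt [-0.0023  0.0047] op 0.266 F [-0.86 10.76  1.36]
rot z 0.0 off cm [ 0.03 -3.16 -0.02] j [-14.3  45.3  86.3   0.3  48.6 -24.1]
```

Call:
arm_command --targets '[{"rot":[0,0,0],"offset":[0,-0.2,0],"gripper":0.9},{"rot":[0,0,0],"offset":[0,-0.5,0],"gripper":0.9},{"rot":[0,0,0],"offset":[0,-0.8,0],"gripper":0.9},{"rot":[0,0,0],"offset":[0,-1.1,0],"gripper":0.9},{"rot":[0,0,0],"offset":[0,-1.4,0],"gripper":0.9},{"rot":[0,0,0],"offset":[0,-1.7,0],"gripper":0.9},{"rot":[0,0,0],"offset":[0,-2.0,0],"gripper":0.9},{"rot":[0,0,0],"offset":[0,-2.3,0],"gripper":0.9}]'

```text
time_s: 15.1
position: [0.6388, -0.0278, 0.1071]
tcp_rot: [[0.986, 0.168, -0.001], [0.168, -0.986, 0.0], [-0.001, -0.0, -1.0]]
force: [-0.6, 3.4, 0.5]
opening: 0.269
```

Call:
arm_command --targets '[{"rot":[0,0,0],"offset":[0,-0.2,0],"gripper":0.9},{"rot":[0,0,0],"offset":[0,-0.4,0],"gripper":0.9},{"rot":[0,0,0],"offset":[0,-0.6,0],"gripper":0.9},{"rot":[0,0,0],"offset":[0,-0.8,0],"gripper":0.9},{"rot":[0,0,0],"offset":[0,-0.9,0],"gripper":0.9},{"rot":[0,0,0],"offset":[0,-0.9,0],"gripper":0.9},{"rot":[0,0,0],"offset":[0,-0.9,0],"gripper":0.9}]'

```text
time_s: 15.8
position: [0.6379, -0.0197, 0.1073]
tcp_rot: [[0.986, 0.168, 0.001], [0.168, -0.986, -0.001], [0.001, 0.001, -1.0]]
force: [0.4, -0.8, -1.1]
opening: 0.268
```

```bash
python3 - <<'E'
from h import *
c=cap('wrist','w9')
s=bot.read_state();F=s['force'];print(F,'tool',(s['tcp_rot'].T@F).round(2),'pull mm',(s['position']-[.6371,-.0168,.1072])@s['tcp_rot'][:,1]*1000)
cv2.imwrite('pics/w9b.png',cv2.resize(cv2.imread('pics/w9.png')[0:260,150:360],(484,600),interpolation=cv2.INTER_CUBIC))
E
```

```text
[ 1.64583205 -0.43453475 -0.99691162] tool [1.55 0.7  1.  ] pull mm 2.925712407629852
```

Call:
arm_command --targets '[{"rot":[0,0,0],"offset":[0,0,0],"gripper":0.6},{"rot":[0,0,0],"offset":[0,0,0],"gripper":0.3},{"rot":[0,0,0],"offset":[0,0,0],"gripper":0.3},{"rot":[0,0,0],"offset":[0,0,0],"gripper":0.3},{"rot":[0,0,0],"offset":[0,0,-2],"gripper":0.3},{"rot":[0,0,0],"offset":[0,0,-5],"gripper":0.3},{"rot":[0,0,0],"offset":[0,0,-7],"gripper":0.3},{"rot":[0,0,0],"offset":[0,0,-7],"gripper":0.3}]'

```text
time_s: 16.65
position: [0.6395, -0.0194, 0.1806]
tcp_rot: [[0.986, 0.168, 0.007], [0.168, -0.986, -0.001], [0.007, 0.002, -1.0]]
force: [-0.1, 0.2, 0.7]
opening: 0.693
```

```bash
python3 - <<'E'
from h import *
c=cap('wrist','w10');s=bot.read_state();p=s['position'];R=s['tcp_rot'];print(p,s['force'],s['opening'])
def rep(n,c):
    h=cv2.cvtColor(c['frame'],cv2.COLOR_RGB2HSV)
    o=cv2.inRange(h,(5,150,100),(18,255,255));b=cv2.inRange(h,(105,120,40),(130,255,255))
    o[250:]=0
    for nm,m,z in(('orange',o,.069),('blue',b,.074)):
        k,l,st,ce=cv2.connectedComponentsWithStats(m);i=1+np.argmax(st[1:,4]);x,y,w,hh,_=st[i]
        A=at_z(c,x+w/2,y,z,True);B=at_z(c,x+w/2,y+hh,z,True)
        print(n,nm,st[i],A[:2].round(4),B[:2].round(4),np.linalg.norm(A-B).round(4))
rep('before',dict(np.load('pics/w6.npz')));rep('after',c)
E
```

```text
[ 0.63839349 -0.01926262  0.17872617] [ 0.38168417  0.95568719 -0.05359106] 0.6957318404047346
before orange [ 236  188   40   62 1925] [0.6337 0.0078] [ 0.642  -0.0405] 0.049
before blue [ 231   13   52  153 5465] [0.6142 0.1254] [0.6315 0.0245] 0.1023
after orange [ 232  184   39   63 1878] [0.6344 0.0049] [ 0.6428 -0.0452] 0.0508
after blue [ 226   13   51  149 5105] [0.6145 0.1224] [0.6316 0.0218] 0.1021
```

```bash
python3 - <<'E'
from h import *
t=cap('scene','s11')['frame'].astype(int);t0=np.load('pics/scene0.npz')['frame'].astype(int)
for n,(x,y) in dict(bowl=(372,227),driver=(314,188),cap=(257,168)).items():
    print(n,np.abs(t[y-14:y+14,x-22:x+22]-t0[y-14:y+14,x-22:x+22]).max(2).mean().round(2))
print(ticket.hand_in())
E
```

```text
bowl 4.41
driver 4.25
cap 20.94
the job is handed in; nothing more can be done
None
```

The chuck check is done and the job is handed in. The gauge is lying hooked and level in the rests with its rod home, and the robot clear of it. The run took about 17 s of the 48 s allowed.

- **Placing:** I took the middle-sized gauge from the tray, lowered it into both rests with the claw over the brass button, and let go.
- **Pull:** I drew the rod by the orange grip until green showed at the mouth of the case. I held it there for about 1.4 s at about 10.5–10.8 N, which by the spring rate is about 24–25 mm. The tool travel minus the claw's slack gives about 26 mm.
- **Return:** I eased the rod back at about 30 mm/s or slower, then released it and lifted clear.

**Last checks:**
- In the wrist images before and after the pull, the gap between case and grip is the same to about 1 mm, so the rod is home.
- The gauge ended about 3 mm nearer the pulling side than where I set it, inside the 11 mm limit.
- I did not look at a picture after the release; that part was measured by script only.

**Bystanders:** comparing scene images from the start and the end, the bowl and screwdriver areas hardly changed (mean difference about 4). The skull cap area changed more (about 21). I put this down to the arm or its shadow being in that part of the view, because the arm never went near the cap and the wrist views during the job showed it clear. I did not confirm that with another look.

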